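Latch the sample cell shut

ROBOT

A 7-joint arm with a two-finger parallel gripper is mounted at the origin on a cart in front of the work surface, level with it; the furniture and walls round the work are solid. World frame = base frame: x ahead of the robot, y to its left, z up, the work surface at z = 0. Lengths are in m, angles in degrees, forces in N, time in s.
With the tool pointing down it reaches from about 0.425 to 0.825 m from the base axis. Payload 3.6 kg.
Tool frame: the origin (TCP) lies at the very end of the fingers, on their centre line; the grasp point (between the pads) lies behind it (arm.tcp_to_grasp is the z of the grasp point in the tool frame, in m); z points along the fingers, y is the line along which they close (so a half turn about z gives the same grasp; the last joint's range is limited). The gripper opens to 93 mm and grips with 3 to 60 N. Pads are 15 mm wide; open, the fingers measure 128 mm over their backs; the gripper's body (75 mm by 188 mm) begins 65 mm behind the grasp point.
Start: joints at [67.638, 35.231, -0.722, 81.555, 0.464, 63.22, -2.315], TCP at [0.231, -0.607, 0.196] pointing down, gripper open.
Joint ranges: [-178.69, 178.69], [-17.37, 117.87], [-77.05, 75.6], [15.02, 138.74], [-78.02, 258.01], [0.78, 113.62], [-162.83, 162.83]. Speed limits (degrees/s): [159.86, 159.86, 180, 180, 180, 180, 180].

INTERFACE

Orientations are given as a 3x3 rotation matrix whose columns are the frame's x, y, z axes.
In Python, from cell import arm, viewer, workorder gives the robot as it stands.
- The arm moves only by the shell command python3 -m handwheel 'ROWS' [OPENING] [FORCE]. ROWS is JSON, a list of rows, each an object of numbers: "dx", "dy", "dz": the shift along the tool's x, y, z in m; "rx", "ry", "rz": the turn, a rotation vector about the tool's x, y, z in rad. In form: [{"dx": .., "dy": .., "dz": .., "rx": .., "ry": .., "rz": ..}, ...]. A call has 1 to 12 rows; each row shifts and turns the commanded pose from where the row before left it, along the tool's axes as they then stand; what a row does not reach is not made up. A row lasts 1/12 s, in which the tool goes at most 41.7 mm and 7.16 degrees, less where a joint would pass 70% of its speed; a pose out of reach is approached as far as the arm can. A call is refused whole if a number of a shift passes 0.0417 or a number of a turn 0.125, either way. A call with a gripper value outside its range is refused whole. OPENING is the gripper's target within -1 to 1 (fully open at 1, half-way at 0, shut at -1), set as the call begins (- or left out, the last holds). The fingers move at their own pace and stop on an object; FORCE is the grip in N (left out, the last holds). Time passes only in rows, so rows that do not move let the fingers close. It gives the time, the measured TCP pose, the force, the opening and the grip force at its end, in the units of the state.
- arm.get_obs(): the state, without advancing time (a new reading comes with each control period).
- viewer.read_camera(name): name is "side" or "top"; returns a dict with "image" (400x640x3 uint8, red, green, blue), "fovy" (degrees; the focal length in pixels is half the picture's height over the tangent of half this angle, whatever the lens; pixels are square), "cx", "cy" (the principal point, pixels), "pose" (4x4, takes a point from camera to world coordinates). Camera axes: x right, y up, looking along -z (the intrinsics and any distortion apply to the point x, -y, -z); pixel columns grow to the right and rows downward; lengths in m; the calibration is good to about 2 mm. A picture is of the moment at which its call begins. There is no depth.
- workorder.close_job(): hands the job in; it is judged then, once.
The state is a dict: "clock": time; "joints": joint angles; "joint_velocities": joint speeds; "joint_efforts": joint torques, N m; "position": TCP position; "tcp_rot": TCP orientation; "ft_force": force on the tool from outside, world axes, zero at the start; "moment": the same for the moment, N m; "width": finger opening in m; "gripper_force": force on a finger pad.
Only numpy, scipy, OpenCV 4.12 (cv2) and the standard library are available. Lean on these libraries where they do the work, as an engineer would, in place of code of your own. Each camera call takes 0.05 s, during which the arm holds its last target. There are 200 camera calls.

TASK

Close the sample cell on the bench with its draw latch: swing the wire bail over and hook its yellow bar behind the keeper on the white end block, then push the red lever down past centre until it lies flat and stays down, so that the end block is drawn up against the fixed half. Do not knock over or shove the beaker, the flask or the roll of yellow tape.

Things in the scene. Friction and masses are not known exactly. Their poses are not given: they have to be found in the camera images.
- cell: sample cell fixed on the bench: dark base plate 92 x 250 mm, on it an aluminium fixed half and, towards the cell's +y, a white sliding end block, each 80 x 78 mm, top at z = 50 mm. Origin on the bench below the joint face of the two halves; z up, +y from fixed half to end block. The draw latch runs along y on top, in the plane x = 0; its hinges turn about the cell's x.
- lever_hinge (a point): centre of the lever's hinge pin, on top of the fixed half at (0, -20, 68) mm in the cell's frame. The hinge runs along the cell's x.
- lever_tip (a point): point on the upper face of the lever's red grip (facing the cell's +y while the lever stands up), 65 mm from the hinge pin, 7 mm off the lever's middle plane. The lever reaches 80 mm from the pin; its outer half is the red grip, 42 mm long, 22 wide, 14 thick.
- lever (a joint): lever angle, rad: 0 = flat along the cell's -y (closed, at its stop), 1.57 = upright, 1.85 = fully open. Starts at 1.6 to 1.8; friction (0.025 N m) keeps it where it is left. With the bail hooked it must be pressed (about 6 N at the grip): let go above 0.35 the end block's spring throws it back up; past centre (0.17) the spring holds it down.
- bail (a joint): bail angle about its pin in the lever, rad. This minus the lever angle = elevation above the cell's +y: 0 level towards the end block, 1.57 upright, about 2 leaning back, as at the start. Lever flat, the pin lies 20 mm along -y and 3.5 mm below the lever hinge; it turns with the lever. The bail swings freely and falls to whichever side of upright it leans.
- bail_bar (a point): centre of the yellow cross bar at the end of the bail, a U of steel wire whose arms, 38 mm apart, straddle the lever. The bar is 9 mm thick, 32 mm long, along the cell's x, 90 mm from the bail's pin. While the lever is up the bar clears the keeper's lip by about 5 mm and drops behind it.
- keeper (a point): seat of the bar's centre when hooked: on the +y side of the keeper, under its lip, 64.5 mm above the bench; moves with the end block. The keeper is a steel hook 24 mm wide on top of the white end block: a post with a lip reaching 3.5 mm towards +y (lip top at z = 75.5 mm) above a foot plate at z = 58.5 mm on which the bar rests.
- end_block (a joint): gap between the end block and the fixed half, m: about 0.006 at the start, held open by a spring (15 N there, 25 N when shut); about 0.0006 when latched.
- beaker: small clear beaker, 52 mm wide, 70 mm high, standing loose; origin at the centre of its underside; leave alone.
- flask: clear conical flask, 62 mm wide, 104 mm high, standing loose; origin at the centre of its underside; leave alone.
- tape_roll: roll of yellow tape lying loose, 77 mm wide, 18 mm high; origin at the centre of its underside; leave alone.

How it is judged (in metres and radians):
On the way:
1. the bail's yellow bar lies behind the keeper, below its lip (y of bail_bar in the frame of keeper between -0.003 and 0.025 m and z of bail_bar in the frame of keeper below 0.004 m), for 0.2 s.
At the end, for the whole second after the job is handed in: The yellow bar is hooked behind the keeper (within 5 mm of its seat), the lever lies flat (under 0.1 rad) and at rest, and the end block is drawn up to within 2.5 mm of the fixed half (value of joint lever below 0.1 rad and value of joint end_block below 0.0025 m and distance between bail_bar and keeper below 0.005 m and velocity of joint lever between -0.05 and 0.05 rad/s); the robot touches nothing.
It fails at once if the beaker is shoved or knocked over (distance of beaker from where it was at the start of the episode above 0.03 m or angle between beaker's own z axis and vertical above 0.5 rad).
It fails at once if the flask is shoved or knocked over (distance of flask from where it was at the start of the episode above 0.03 m or angle between flask's own z axis and vertical above 0.5 rad).
It fails at once if the tape roll is shoved away (distance of tape_roll from where it was at the start of the episode above 0.03 m).
It also fails if it takes over 45 s, if anything falls off the work surface, if the arm or the gripper's body presses on something with over 40 N, if the wrist force passes 120 N, or if a joint passes its speed limit or range.

## Working session

There is one attempt and no reset: what is moved stays moved. The work goes in short steps, Python scripts to look and compute and a shell command to move; the robot and the scene stay as the last step left them, time stands still between calls to the robot, and variables do not carry over. Pictures are saved under pics/ and viewed, at most 10 in all, crops included, and the job is handed in when it is done.

```bash
mkdir -p pics; python3 - <<'E'
from cell import arm, viewer
import cv2, numpy as np
for n in ("side","top"):
    c=viewer.read_camera(n); cv2.imwrite(f"pics/{n}0.png",c["image"][:,:,::-1])
    print(n,{k:(np.round(v,4).tolist() if k=="pose" else v) for k,v in c.items() if k!="image"})
o=arm.get_obs(); print(o, arm.tcp_to_grasp)
E
```

```text
side {'fovy': 50.9137868094458, 'cx': 317.5411857265368, 'cy': 203.26460428288635, 'pose': [[0.6907, -0.5915, 0.416, 1.0865], [0.7231, 0.5751, -0.3827, -0.6125], [-0.0129, 0.5651, 0.8249, 1.1841], [0.0, 0.0, 0.0, 1.0]]}
top {'fovy': 43.457818031922194, 'cx': 320.9709590152944, 'cy': 207.97736785405294, 'pose': [[-0.0504, 0.9785, -0.2001, 0.2739], [-0.9987, -0.0487, 0.0133, -0.1106], [0.0033, 0.2006, 0.9797, 1.2905], [0.0, 0.0, 0.0, 1.0]]}
{'clock': 0.1, 'joints': array([67.634861  , 35.28493645, -0.7225419 , 81.63056817,  0.46525649,
       63.2206971 , -2.31525784]), 'joint_velocities': array([ 0.00314535, -0.06241625, -0.06952659, -0.25182039, -0.04974004,
        0.12733037,  0.09701028]), 'joint_efforts': array([ 6.61725280e-04, -4.60043979e+01,  2.09518061e-01, -1.66246337e+01,
       -6.13026763e-02,  1.69590418e-02,  1.09493726e-04]), 'position': array([ 0.23104511, -0.60673321,  0.1944923 ]), 'tcp_rot': array([[ 9.34513602e-01,  3.55926344e-01, -8.75044450e-04],
       [ 3.55927416e-01, -9.34511117e-01,  2.15578898e-03],
       [-5.04366756e-05, -2.32606644e-03, -9.99997293e-01]]), 'ft_force': array([-0.43344923, -0.35106856,  0.21155101]), 'moment': array([-0.05205295,  0.00602378,  0.01332556]), 'gripper_force': 0.0, 'width': 0.0933462839124143} -0.0188
```

View pics/side0.png

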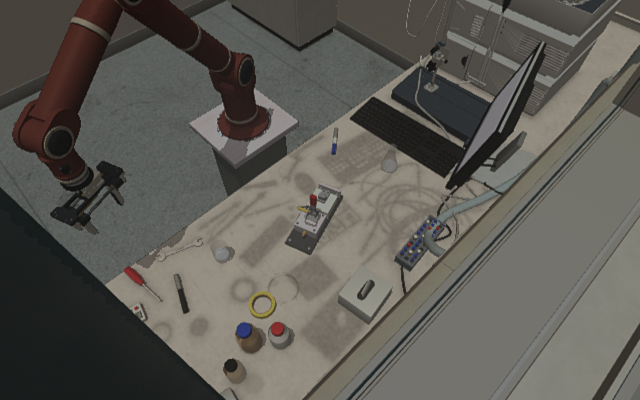

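View pics/top0.png

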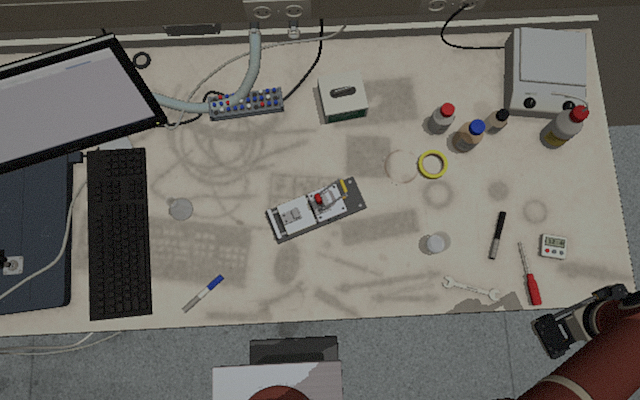

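The side view shows the cell around (315,215), the beaker at (222,253), the flask at (389,158) and the tape at (262,304). In the top view the cell runs from (270,225) to (365,195), with the beaker at (434,243), the flask at (180,208) and the tape at (432,164). I need a closer crop of the cell.

```bash
python3 - <<'E'
import cv2, numpy as np
a=cv2.imread("pics/side0.png")[170:260,270:360]; b=cv2.imread("pics/top0.png")[165:255,255:380]
a=cv2.resize(a,None,fx=5,fy=5,interpolation=cv2.INTER_CUBIC)
b=cv2.resize(b,None,fx=5,fy=5,interpolation=cv2.INTER_CUBIC)[:,:]
cv2.imwrite("pics/crA.png",a);cv2.imwrite("pics/crB.png",b)
E
```

```text
(no output)
```

View pics/crA.png

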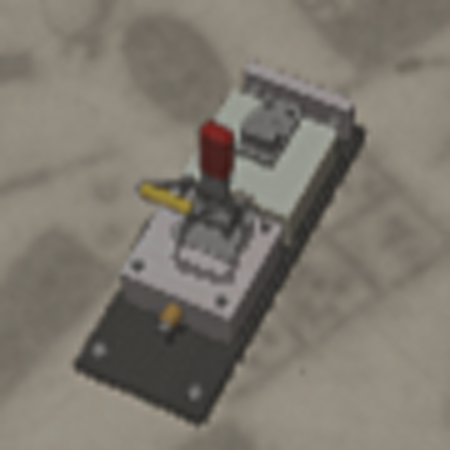

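View pics/crB.png

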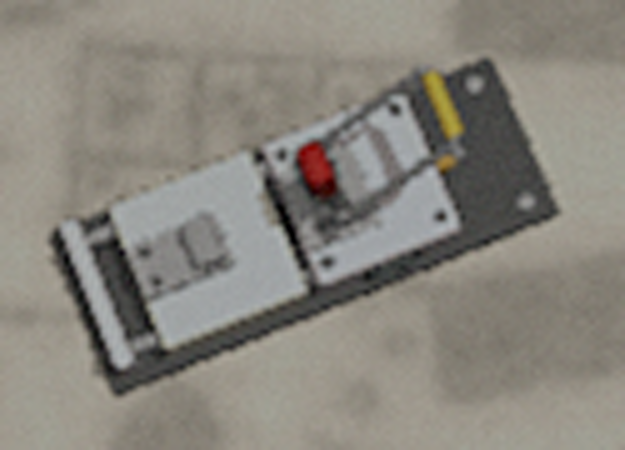

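The crops show the lever upright (red grip top at top crop (317,168), side crop (217,130)) and the bail leaning back. The bar is at (443,105) and (165,199). I'll fit the cell's pose and both angles from these points.

```bash
cat > h.py <<'E'
import numpy as np, json
from cell import arm, viewer
from scipy.spatial.transform import Rotation as R
def proj(c,p):
    q=(np.linalg.inv(c["pose"])@np.append(p,1))[:3]; f=200/np.tan(np.radians(c["fovy"]/2))
    return np.array([c["cx"]+f*q[0]/-q[2], c["cy"]-f*q[1]/-q[2]])
def W(X,Y,th,p):
    s,c=np.sin(th),np.cos(th); return np.array([X+c*p[0]-s*p[1],Y+s*p[0]+c*p[1],p[2]])
def lev(a,r,off=0): # along lever r, off = towards upper face
    return np.array([0,-.02-r*np.cos(a)+off*np.sin(a),.068+r*np.sin(a)+off*np.cos(a)])
def bar(a,e,x=0): # elevation e above +y
    p=lev(a,.02,-.0035); return p+np.array([x,.09*np.cos(e),.09*np.sin(e)])
E
cat > fit.py <<'E'
from h import *
from scipy.optimize import least_squares
C={n:viewer.read_camera(n) for n in("side","top")}
g=.006;z=.05
def model(v):
    X,Y,th,a,e,t,y0=v
    return [("top",(412,92),(.04,-.078,z)),("top",(462,232),(-.04,-.078,z)),("top",(315,285),(-.04,0,z)),
    ("top",(308,292),(-.04,g,z)),("top",(255,152),(.04,g,z)),("top",(162,348),(-.04,g+.078,z)),("top",(110,208),(.04,g+.078,z)),
    ("top",(490,58),(.046,y0,t)),("top",(560,213),(-.046,y0,t)),("top",(115,395),(-.046,y0+.25,t)),
    ("side",(75,368),(-.046,y0,t)),("side",(205,420),(.046,y0,t)),
    ("side",(232,318),(.04,-.078,z)),("side",(122,275),(-.04,-.078,z)),("side",(290,215),(.04,0,z)),
    ("top",(443,105),bar(a,e)),("side",(165,199),bar(a,e)),("top",(317,168),lev(a,.077)),("side",(217,130),lev(a,.08))]
off={"top":(255,165),"side":(270,170)}
def res(v): return np.concatenate([proj(C[n],W(*v[:3],p))-(np.array(u)+.5)/5-off[n]+.5 for n,u,p in model(v)])
s=least_squares(res,[.5,0,.38,1.7,2.2,.012,-.13],loss="soft_l1")
v=s.x; print(np.round(v,4),"yawdeg",np.degrees(v[2])); print(np.round(s.fun.reshape(-1,2),1).tolist())
json.dump(v.tolist(),open("v.json","w"))
for n,p in(("hinge",(0,-.02,.068)),("tip",lev(v[3],.065,.007)),("bar",bar(*v[3:5])),("keeper",(0,.045,.0645))):print(n,W(*v[:3],p))
E
python3 fit.py
```

```text
[ 0.529  -0.1066  0.3402  1.6375  2.2557  0.009  -0.1331] yawdeg 19.49010315146439
[[-1.9, -0.9], [0.3, -0.4], [1.1, 0.6], [0.3, 0.1], [-1.1, -0.7], [0.6, 0.6], [-0.7, -0.4], [0.4, 0.1], [0.2, 0.7], [-0.1, 0.5], [-0.0, -0.8], [-0.4, 0.3], [0.2, -0.3], [-0.3, -1.4], [-0.4, 1.5], [0.4, 0.1], [0.7, -0.1], [0.0, -1.0], [0.4, -0.3]]
hinge [ 0.53572019 -0.12542701  0.068     ]
tip [ 0.53194419 -0.11475804  0.13238878]
bar [ 0.55543555 -0.18113204  0.15789353]
keeper [ 0.51403333 -0.06415157  0.0645    ]
```

The fit residuals are about 1 px, roughly 2 mm. The lever is at about 1.64 and the bail leans at about 2.26. Next I travel to behind the bar (cell -y side) with the fingers shut.

```bash
python3 -m handwheel '[{"dx":0.028,"dy":-0.015,"dz":-0.0125},{"dx":0.028,"dy":-0.015,"dz":-0.0125},{"dx":0.028,"dy":-0.015,"dz":-0.0125},{"dx":0.028,"dy":-0.015,"dz":-0.0125},{"dx":0.028,"dy":-0.015},{"dx":0.028,"dy":-0.015},{"dx":0.028,"dy":-0.015},{"dx":0.028,"dy":-0.015}]' -1 20 && python3 -m handwheel '[{"dx":0.028,"dy":-0.015},{"dx":0.028,"dy":-0.015},{"dx":0.028,"dy":-0.015},{"dx":0.028,"dy":-0.015},{"dx":0.028,"dy":-0.015},{"dx":0.028,"dy":-0.015},{"dx":0.028,"dy":-0.015},{"dx":0.028,"dy":-0.015},{"dx":0,"dy":0},{"dx":0,"dy":0}]'; python3 -c "
from cell import arm;print(arm.get_obs()['joints'])"
```

```text
[67.63577981 35.26935191 -0.72183957 81.60482514  0.46447591 63.2188833
 -2.31362553]invalid input
```

The call was refused and nothing moved, possibly because every key has to be given. I'll test that with one row.

```bash
python3 -m handwheel '[{"dx":0.028,"dy":-0.015,"dz":-0.0125,"rx":0,"ry":0,"rz":0}]' -1 20; python3 -m handwheel '[{"dx":0.028,"dy":-0.015,"dz":-0.0125}]'
```

```text
clock: 0.28
position: [0.244, -0.5865, 0.2047]
tcp_rot: [[0.938, 0.345, -0.009], [0.345, -0.938, 0.001], [-0.008, -0.004, -1.0]]
ft_force: [-0.7, -1.3, -0.7]
width: 0.0896
gripper_force: 0.0invalid input
```

All six keys are required.

```bash
python3 -m handwheel '[{"dx":0.028,"dy":-0.015,"dz":-0.0125,"rx":0,"ry":0,"rz":0},{"dx":0.028,"dy":-0.015,"dz":-0.0125,"rx":0,"ry":0,"rz":0},{"dx":0.028,"dy":-0.015,"dz":-0.0125,"rx":0,"ry":0,"rz":0},{"dx":0.028,"dy":-0.015,"dz":0,"rx":0,"ry":0,"rz":0},{"dx":0.028,"dy":-0.015,"dz":0,"rx":0,"ry":0,"rz":0},{"dx":0.028,"dy":-0.015,"dz":0,"rx":0,"ry":0,"rz":0},{"dx":0.028,"dy":-0.015,"dz":0,"rx":0,"ry":0,"rz":0},{"dx":0.028,"dy":-0.015,"dz":0,"rx":0,"ry":0,"rz":0},{"dx":0.028,"dy":-0.015,"dz":0,"rx":0,"ry":0,"rz":0},{"dx":0.028,"dy":-0.015,"dz":0,"rx":0,"ry":0,"rz":0},{"dx":0.028,"dy":-0.015,"dz":0,"rx":0,"ry":0,"rz":0}]' && python3 -m handwheel '[{"dx":0.028,"dy":-0.015,"dz":0,"rx":0,"ry":0,"rz":0},{"dx":0.028,"dy":-0.015,"dz":0,"rx":0,"ry":0,"rz":0},{"dx":0,"dy":0,"dz":0,"rx":0,"ry":0,"rz":0},{"dx":0,"dy":0,"dz":0,"rx":0,"ry":0,"rz":0}]'; python3 -c "
from cell import arm;print(arm.get_obs()['joints'])"
```

```text
clock: 1.2
position: [0.4819, -0.3183, 0.2455]
tcp_rot: [[0.935, 0.356, -0.0], [0.356, -0.935, 0.0], [-0.0, -0.0, -1.0]]
ft_force: [1.4, 0.1, -0.2]
width: 0.018
gripper_force: 0.0
clock: 1.53
position: [0.5242, -0.269, 0.2452]
tcp_rot: [[0.933, 0.361, -0.0], [0.361, -0.933, 0.001], [0.0, -0.001, -1.0]]
ft_force: [-0.3, -0.8, 0.0]
width: 0.0002
gripper_force: 0.0
[ 27.75200205  27.32188116  -4.2369458   87.74524067   2.07131785
  65.04775262 -45.73748262]
```

```bash
python3 -m handwheel '[{"dx":0.03,"dy":-0.0145,"dz":0,"rx":0,"ry":0,"rz":0},{"dx":0.03,"dy":-0.0145,"dz":0,"rx":0,"ry":0,"rz":0},{"dx":0,"dy":0,"dz":0,"rx":0,"ry":0,"rz":0.123},{"dx":0,"dy":0,"dz":0,"rx":0,"ry":0,"rz":0.123},{"dx":0,"dy":0,"dz":0,"rx":0,"ry":0,"rz":0.123},{"dx":0,"dy":0,"dz":0,"rx":0,"ry":0,"rz":0.123},{"dx":0,"dy":0,"dz":0,"rx":0,"ry":0,"rz":0.123},{"dx":0,"dy":0,"dz":0,"rx":0,"ry":0,"rz":0.123},{"dx":0,"dy":0,"dz":0,"rx":0,"ry":0,"rz":0.123},{"dx":0,"dy":0,"dz":0,"rx":0,"ry":0,"rz":0.123}]' && python3 -m handwheel '[{"dx":0,"dy":0,"dz":0,"rx":0,"ry":0,"rz":0.123},{"dx":0,"dy":0,"dz":0,"rx":0,"ry":0,"rz":0.123},{"dx":0,"dy":0,"dz":0,"rx":0,"ry":0,"rz":0.123},{"dx":0,"dy":0,"dz":0,"rx":0,"ry":0,"rz":0.123},{"dx":0,"dy":0,"dz":0,"rx":0,"ry":0,"rz":0.123},{"dx":0,"dy":0,"dz":0,"rx":0,"ry":0,"rz":0},{"dx":0,"dy":0,"dz":0,"rx":0,"ry":0,"rz":0}]'
cat > where.py <<'E'
from h import *
v=json.load(open("v.json")); o=arm.get_obs(); s,c=np.sin(v[2]),np.cos(v[2])
d=o["position"]-[v[0],v[1],0]; print("cell mm",np.round([1e3*(c*d[0]+s*d[1]),1e3*(-s*d[0]+c*d[1]),1e3*d[2]],1),"F",np.round(o["ft_force"],1),"t",o["clock"])
T=o["tcp_rot"]; M=np.array([[c,s,0],[-s,c,0],[0,0,1]])@T; print("tool axes in cell\n",np.round(M,3),"\nj",np.round(o["joints"],0))
E
python3 where.py
```

```text
clock: 2.37
position: [0.5674, -0.2254, 0.2455]
tcp_rot: [[0.808, -0.589, -0.001], [-0.589, -0.808, -0.001], [-0.0, 0.001, -1.0]]
ft_force: [-0.2, -0.5, -0.2]
width: 0.0006
gripper_force: 0.0
clock: 2.95
position: [0.5678, -0.2246, 0.2455]
tcp_rot: [[0.33, -0.944, -0.001], [-0.944, -0.33, -0.001], [0.001, 0.001, -1.0]]
ft_force: [0.1, 0.7, -0.7]
width: 0.0004
gripper_force: 0.0
cell mm [  -2.8 -124.2  245.5] F [ 0.1  0.7 -0.7] t 2.95
tool axes in cell
 [[-0.004 -1.    -0.001]
 [-1.     0.004 -0.001]
 [ 0.001  0.001 -1.   ]] 
j [   8.   30.   19.   85.  -10.   67. -132.]
```

Now I descend behind the bar and take one look.

```bash
python3 -m handwheel '[{"dx":0,"dy":-0.003,"dz":0.03,"rx":0,"ry":0,"rz":0},{"dx":0,"dy":0,"dz":0.03,"rx":0,"ry":0,"rz":0},{"dx":0,"dy":0,"dz":0.03,"rx":0,"ry":0,"rz":0},{"dx":0,"dy":0,"dz":0,"rx":0,"ry":0,"rz":0},{"dx":0,"dy":0,"dz":0,"rx":0,"ry":0,"rz":0}]' >/dev/null; python3 where.py; python3 - <<'E'
from cell import viewer; import cv2
a=viewer.read_camera("side")["image"][160:250,265:365,::-1]
b=viewer.read_camera("top")["image"][160:250,265:365,::-1]
cv2.imwrite("pics/c2.png",cv2.resize(cv2.hconcat([a,b]),None,fx=4,fy=4,interpolation=cv2.INTER_CUBIC))
E
```

```text
cell mm [   0.3 -123.   154.6] F [ 0.3 -1.8  0.5] t 3.3667
tool axes in cell
 [[-0.004 -1.    -0.003]
 [-1.     0.004  0.002]
 [-0.002  0.003 -1.   ]] 
j [   9.   35.   18.   91.  -12.   56. -131.]
```

View pics/c2.png

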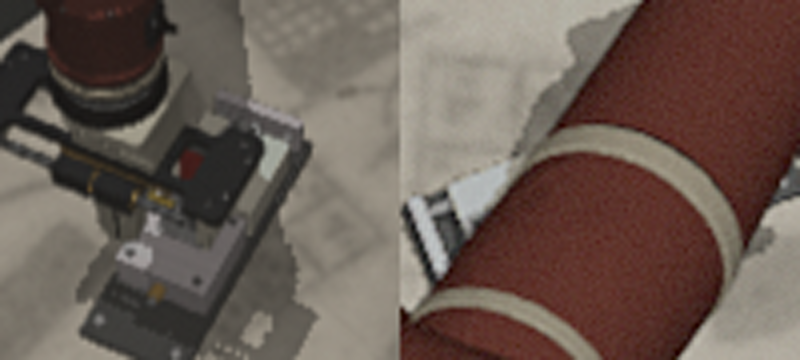

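The side view shows the gripper behind the cell, with the bar near (160,195) and the red grip at (190,165) still upright. The top view is blocked by the arm. I push the bar over towards +y (tool -x).

```bash
python3 -m handwheel '[{"dx":-0.012,"dy":0,"dz":0,"rx":0,"ry":0,"rz":0},{"dx":-0.012,"dy":0,"dz":0,"rx":0,"ry":0,"rz":0},{"dx":-0.01,"dy":0,"dz":0,"rx":0,"ry":0,"rz":0},{"dx":-0.01,"dy":0,"dz":0,"rx":0,"ry":0,"rz":0},{"dx":-0.01,"dy":0,"dz":0,"rx":0,"ry":0,"rz":0},{"dx":-0.01,"dy":0,"dz":0,"rx":0,"ry":0,"rz":0},{"dx":-0.01,"dy":0,"dz":0,"rx":0,"ry":0,"rz":0},{"dx":-0.01,"dy":0,"dz":0,"rx":0,"ry":0,"rz":0}]'; python3 where.py |head -1;  python3 -m handwheel '[{"dx":-0.008,"dy":0,"dz":0,"rx":0,"ry":0,"rz":0},{"dx":-0.008,"dy":0,"dz":0,"rx":0,"ry":0,"rz":0},{"dx":-0.005,"dy":0,"dz":0,"rx":0,"ry":0,"rz":0},{"dx":0,"dy":0,"dz":0,"rx":0,"ry":0,"rz":0},{"dx":0,"dy":0,"dz":0,"rx":0,"ry":0,"rz":0},{"dx":0,"dy":0,"dz":0,"rx":0,"ry":0,"rz":0}]' ; python3 where.py |head -1
python3 - <<'E'
from cell import viewer; import cv2
a=viewer.read_camera("side")["image"][160:250,265:365,::-1]
b=viewer.read_camera("top")["image"][160:250,265:365,::-1]
cv2.imwrite("pics/c3.png",cv2.resize(cv2.hconcat([a,b]),None,fx=4,fy=4,interpolation=cv2.INTER_CUBIC))
E
```

```text
clock: 4.13
position: [0.5435, -0.1418, 0.1556]
tcp_rot: [[0.33, -0.944, 0.0], [-0.944, -0.33, 0.0], [-0.0, -0.0, -1.0]]
ft_force: [0.3, 0.5, 0.7]
width: 0.0003
gripper_force: 0.0
cell mm [  1.8 -38.  155.6] F [0.3 0.5 0.7] t 4.1333
clock: 4.63
position: [0.5371, -0.1238, 0.1557]
tcp_rot: [[0.329, -0.944, 0.0], [-0.944, -0.329, -0.001], [0.001, -0.0, -1.0]]
ft_force: [0.5, -0.2, -0.2]
width: 0.0006
gripper_force: 0.0
cell mm [  1.8 -18.9 155.7] F [ 0.5 -0.2 -0.2] t 4.6333
```

View pics/c3.png

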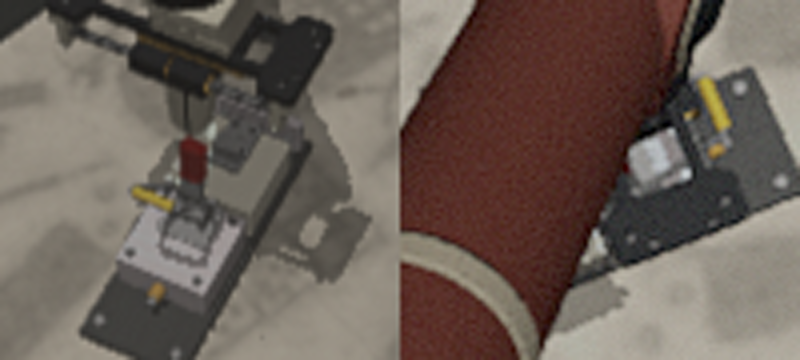

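The bar hasn't moved: side px (303.2,209.2), top px (343.8,185.8), the same as before. The fingers must have passed over it, so I triangulate the bar and the lever freely.

```bash
python3 - <<'E'
from h import *
from scipy.optimize import least_squares
import cv2
v=json.load(open("v.json")); C={n:viewer.read_camera(n) for n in("side","top")}
s,c=np.sin(v[2]),np.cos(v[2])
def seg(im,n,col):
    h=cv2.cvtColor(np.ascontiguousarray(im),cv2.COLOR_RGB2HSV); r=h[170:235,285:360]
    m=((r[...,0]>20)&(r[...,0]<33)&(r[...,1]>120)) if col=="y" else (((r[...,0]<8)|(r[...,0]>172))&(r[...,1]>130))
    k,l,st,ce=cv2.connectedComponentsWithStats(m.astype(np.uint8)); return [(st[i,4],(ce[i]+[285,170]).round(1),st[i,:4]+[285,170,0,0]) for i in range(1,k) if st[i,4]>5]
import os
im0={n:cv2.imread(f"pics/{n}0.png")[:,:,::-1] for n in C}
for col in "yr":
  for n in C: print(col,n,seg(im0[n],n,col))
def tri(us,ut):
    p=least_squares(lambda p:np.r_[proj(C["side"],p)-us,proj(C["top"],p)-ut],[.53,-.15,.12]); d=p.x-[v[0],v[1],0]
    return np.round([c*d[0]+s*d[1],-s*d[0]+c*d[1],d[2]],4),p.fun.round(2)
print("bar",tri([303.1,209.5],[343.7,185.9]))
print("proj tcp side",proj(C["side"],arm.get_obs()["position"]))
print("hinge proj",[proj(C[n],W(*v[:3],(0,-.02,.068))) for n in C])
E
```

```text
y side [(np.int32(24), array([302.7, 209.1]), array([298, 207,  10,   6]))]
y top [(np.int32(49), array([343.1, 185.7]), array([340, 180,   8,  13]))]
r side [(np.int32(48), array([312.8, 199.4]), array([310, 195,   6,  10]))]
r top [(np.int32(53), array([318. , 198.7]), array([315, 194,   7,  10]))]
bar (array([-0.0004, -0.0794,  0.157 ]), array([ 0.07, -0.01,  0.05,  0.03]))
proj tcp side [313.25078212 194.96952159]
hinge proj [array([313.16873716, 211.06416071]), array([320.02558756, 203.27752086])]
```

```bash
python3 - <<'E'
from cell import viewer; import cv2
a=viewer.read_camera("side")["image"][145:225,265:365,::-1].copy()
cv2.imwrite("pics/c4.png",cv2.resize(cv2.convertScaleAbs(a,alpha=1.5),None,fx=7.5,fy=7.5,interpolation=cv2.INTER_CUBIC))
E
```

```text
(no output)
```

View pics/c4.png

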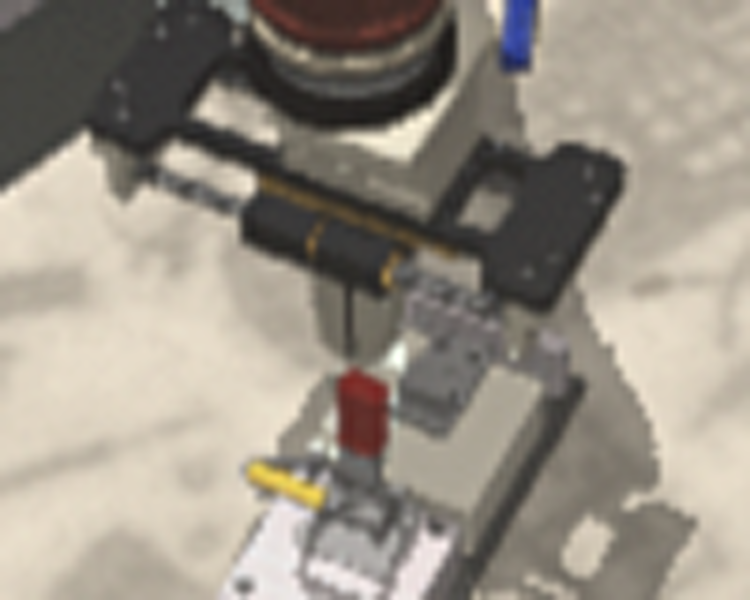

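The image shows the beige fingertips ending at px (311.7,191.7), about 3 px above where the TCP projects. So relative to what the cameras see, the fingers ride about 10 mm too high, which is why they cleared the bar. I go back, lower by 10 mm and repeat.

```bash
python3 -m handwheel '[{"dx":0.02,"dy":0.001,"dz":-0.012,"rx":0,"ry":0,"rz":0},{"dx":0.02,"dy":0.001,"dz":0,"rx":0,"ry":0,"rz":0},{"dx":0.02,"dy":0,"dz":0,"rx":0,"ry":0,"rz":0},{"dx":0.02,"dy":0,"dz":0,"rx":0,"ry":0,"rz":0},{"dx":0.02,"dy":0,"dz":0,"rx":0,"ry":0,"rz":0},{"dx":0.005,"dy":0,"dz":0.012,"rx":0,"ry":0,"rz":0},{"dx":0,"dy":0,"dz":0.01,"rx":0,"ry":0,"rz":0},{"dx":0,"dy":0,"dz":0,"rx":0,"ry":0,"rz":0},{"dx":0,"dy":0,"dz":0,"rx":0,"ry":0,"rz":0}]' >/dev/null; python3 where.py |head -1
cat > seg.py <<'E'
from h import *
import cv2
v=json.load(open("v.json"))
for n in ("side","top"):
    c=viewer.read_camera(n); h=cv2.cvtColor(np.ascontiguousarray(c["image"]),cv2.COLOR_RGB2HSV); r=h[165:240,280:360]
    for col,m in(("yel",(r[...,0]>20)&(r[...,0]<33)&(r[...,1]>120)),("red",((r[...,0]<8)|(r[...,0]>172))&(r[...,1]>130))):
        k,l,st,ce=cv2.connectedComponentsWithStats(m.astype(np.uint8))
        print(n,col,[(int(st[i,4]),(ce[i]+[280,165]).round(1).tolist()) for i in range(1,k) if 5<st[i,4]<150])
E
python3 -m handwheel '[{"dx":-0.012,"dy":0,"dz":0,"rx":0,"ry":0,"rz":0},{"dx":-0.012,"dy":0,"dz":0,"rx":0,"ry":0,"rz":0},{"dx":-0.012,"dy":0,"dz":0,"rx":0,"ry":0,"rz":0},{"dx":-0.012,"dy":0,"dz":0,"rx":0,"ry":0,"rz":0},{"dx":-0.012,"dy":0,"dz":0,"rx":0,"ry":0,"rz":0},{"dx":-0.005,"dy":0,"dz":0,"rx":0,"ry":0,"rz":0},{"dx":0,"dy":0,"dz":0,"rx":0,"ry":0,"rz":0}]'; python3 where.py |head -1; python3 seg.py
```

```text
cell mm [  -0.7 -120.5  143.9] F [ 0.4  1.2 -0.5] t 5.6333
clock: 6.22
position: [0.548, -0.159, 0.1458]
tcp_rot: [[0.332, -0.943, 0.0], [-0.943, -0.332, 0.001], [-0.001, -0.0, -1.0]]
ft_force: [0.3, 0.4, 0.3]
width: 0.0002
gripper_force: 0.0
cell mm [  0.4 -55.7 145.8] F [0.3 0.4 0.3] t 6.2167
side yel [(29, [302.7, 209.2])]
side red [(32, [313.8, 200.3])]
top yel [(12, [344.9, 190.1])]
top red []
```

The bar still hasn't moved and there is no force. Converting the 3.3 px gap to height (about 0.19 px/mm along z) puts the visible tip about 17 mm above the reported TCP. I engage lower, at command z 0.130, and rise along the bar's arc before reaching the lever.

```bash
python3 -m handwheel '[{"dx":0.012,"dy":0.001,"dz":-0.012,"rx":0,"ry":0,"rz":0},{"dx":0.02,"dy":0,"dz":0,"rx":0,"ry":0,"rz":0},{"dx":0.02,"dy":0,"dz":0,"rx":0,"ry":0,"rz":0},{"dx":0.013,"dy":0,"dz":0,"rx":0,"ry":0,"rz":0},{"dx":0,"dy":0,"dz":0.014,"rx":0,"ry":0,"rz":0},{"dx":0,"dy":0,"dz":0.014,"rx":0,"ry":0,"rz":0},{"dx":0,"dy":0,"dz":0,"rx":0,"ry":0,"rz":0},{"dx":0,"dy":0,"dz":0,"rx":0,"ry":0,"rz":0}]' >/dev/null; python3 where.py |head -1
python3 -m handwheel '[{"dx":-0.012,"dy":0,"dz":0,"rx":0,"ry":0,"rz":0},{"dx":-0.012,"dy":0,"dz":0,"rx":0,"ry":0,"rz":0},{"dx":-0.012,"dy":0,"dz":0,"rx":0,"ry":0,"rz":0},{"dx":-0.012,"dy":0,"dz":0,"rx":0,"ry":0,"rz":0},{"dx":-0.012,"dy":0,"dz":0,"rx":0,"ry":0,"rz":0},{"dx":-0.01,"dy":0,"dz":0,"rx":0,"ry":0,"rz":0},{"dx":0,"dy":0,"dz":0,"rx":0,"ry":0,"rz":0}]'; python3 where.py |head -1; python3 seg.py
```

```text
cell mm [  -2.2 -123.1  128.8] F [ 0.7  0.4 -0.3] t 6.9833
clock: 7.57
position: [0.545, -0.1532, 0.1296]
tcp_rot: [[0.333, -0.943, -0.001], [-0.943, -0.333, 0.003], [-0.003, -0.0, -1.0]]
ft_force: [0.2, 0.4, 0.2]
width: 0.0005
gripper_force: 0.0
cell mm [ -0.5 -49.2 129.6] F [0.2 0.4 0.2] t 7.5667
side yel []
side red [(12, [314.1, 201.9])]
top yel [(9, [343.2, 196.3])]
top red []
```

The bar is no longer at its old pixel in either view, so it is moving. I continue along the arc, rising over the lever.

```bash
python3 -m handwheel '[{"dx":-0.003,"dy":0,"dz":-0.008,"rx":0,"ry":0,"rz":0},{"dx":-0.006,"dy":0,"dz":-0.008,"rx":0,"ry":0,"rz":0},{"dx":-0.008,"dy":0,"dz":-0.002,"rx":0,"ry":0,"rz":0},{"dx":-0.008,"dy":0,"dz":0,"rx":0,"ry":0,"rz":0},{"dx":-0.008,"dy":0,"dz":0,"rx":0,"ry":0,"rz":0},{"dx":-0.006,"dy":0,"dz":0,"rx":0,"ry":0,"rz":0},{"dx":0,"dy":0,"dz":0,"rx":0,"ry":0,"rz":0},{"dx":0,"dy":0,"dz":0,"rx":0,"ry":0,"rz":0},{"dx":0,"dy":0,"dz":0,"rx":0,"ry":0,"rz":0},{"dx":0,"dy":0,"dz":0,"rx":0,"ry":0,"rz":0}]'; python3 where.py |head -1; python3 seg.py;python3 - <<'E'
from cell import viewer; import cv2
a=viewer.read_camera("side")["image"][145:225,265:365,::-1].copy()
cv2.imwrite("pics/c5.png",cv2.resize(cv2.convertScaleAbs(a,alpha=1.5),None,fx=7.5,fy=7.5,interpolation=cv2.INTER_CUBIC))
E
```

```text
clock: 8.5
position: [0.5327, -0.1208, 0.1475]
tcp_rot: [[0.329, -0.944, -0.0], [-0.944, -0.329, -0.0], [0.0, 0.0, -1.0]]
ft_force: [-0.9, -0.4, -0.1]
width: 0.0001
gripper_force: 0.0
cell mm [ -1.3 -14.7 147.5] F [-0.9 -0.4 -0.1] t 8.5
side yel []
side red [(54, [312.7, 199.4])]
top yel [(10, [343.2, 196.5])]
top red [(28, [282.3, 236.9])]
```

View pics/c5.png

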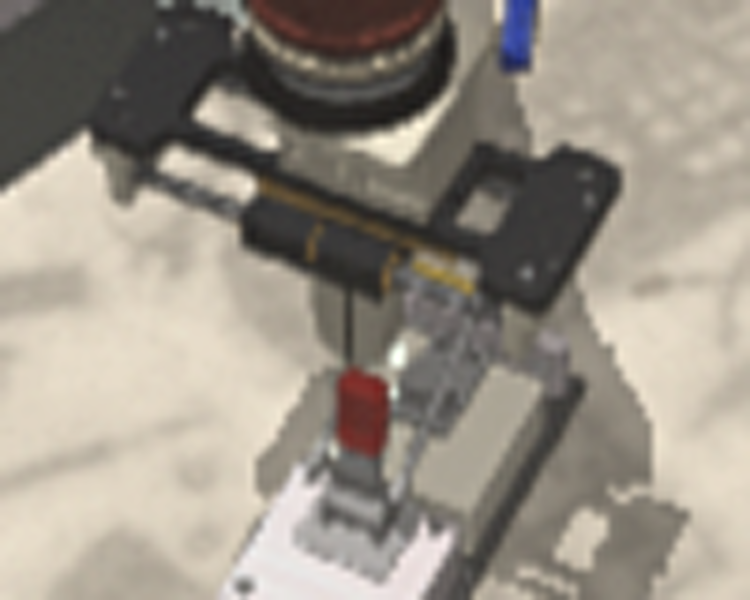

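The yellow bar now lies past the keeper (crop (445,272) → px (324.3,181.3)), its arms running down from the lever. The lever stands free with the tip just above it. Next I move over to the lever's +y face and push it along its arc.

```bash
python3 - <<'E'
from h import *
v=json.load(open("v.json")); c=viewer.read_camera("side")
for y in(.055,.06,.065):print(proj(c,W(*v[:3],(0,y,.0635))))
E
python3 -m handwheel '[{"dx":-0.0125,"dy":-0.001,"dz":0,"rx":0,"ry":0,"rz":0},{"dx":-0.0125,"dy":0,"dz":0,"rx":0,"ry":0,"rz":0},{"dx":0,"dy":0,"dz":0.015,"rx":0,"ry":0,"rz":0},{"dx":0,"dy":0,"dz":0.0155,"rx":0,"ry":0,"rz":0},{"dx":0,"dy":0,"dz":0,"rx":0,"ry":0,"rz":0},{"dx":0,"dy":0,"dz":0,"rx":0,"ry":0,"rz":0}]'; python3 where.py |head -1
python3 -m handwheel '[{"dx":0.01,"dy":0,"dz":0,"rx":0,"ry":0,"rz":0},{"dx":0.01,"dy":0,"dz":0,"rx":0,"ry":0,"rz":0},{"dx":0.01,"dy":0,"dz":0.001,"rx":0,"ry":0,"rz":0},{"dx":0.01,"dy":0,"dz":0.001,"rx":0,"ry":0,"rz":0},{"dx":0,"dy":0,"dz":0,"rx":0,"ry":0,"rz":0}]'; python3 where.py |head -1; python3 seg.py
```

```text
[323.63800722 194.6901808 ]
[324.3137851  193.57998085]
[324.98712097 192.47379274]
clock: 9.2
position: [0.5247, -0.0948, 0.1167]
tcp_rot: [[0.331, -0.944, -0.002], [-0.944, -0.331, 0.001], [-0.002, 0.002, -1.0]]
ft_force: [0.5, -0.8, 0.9]
width: 0.0007
gripper_force: 0.0
cell mm [ -0.2  12.5 116.7] F [ 0.5 -0.8  0.9] t 9.2
clock: 9.62
position: [0.5393, -0.1381, 0.1154]
tcp_rot: [[0.325, -0.946, 0.002], [-0.946, -0.325, -0.003], [0.003, -0.001, -1.0]]
ft_force: [-0.1, 0.5, 0.1]
width: 0.0002
gripper_force: 0.0
cell mm [ -0.8 -33.2 115.4] F [-0.1  0.5  0.1] t 9.6167
side yel []
side red [(32, [308.3, 206.8])]
top yel []
top red []
```

Red has moved to (308,207), so the lever is turning. But the bar at row 181 was about 12 px above where a seated bar should project (193), so it may have been caught mid-fall. I check before pressing on.

```bash
python3 - <<'E'
from cell import viewer; import cv2
a=viewer.read_camera("side")["image"][150:230,270:350,::-1]
b=viewer.read_camera("top")["image"][160:240,265:365,::-1]
cv2.imwrite("pics/c6.png",cv2.resize(cv2.convertScaleAbs(cv2.hconcat([a]),alpha=1.6),None,fx=7.4,fy=7.4,interpolation=cv2.INTER_CUBIC))
E
```

```text
(no output)
```

View pics/c6.png

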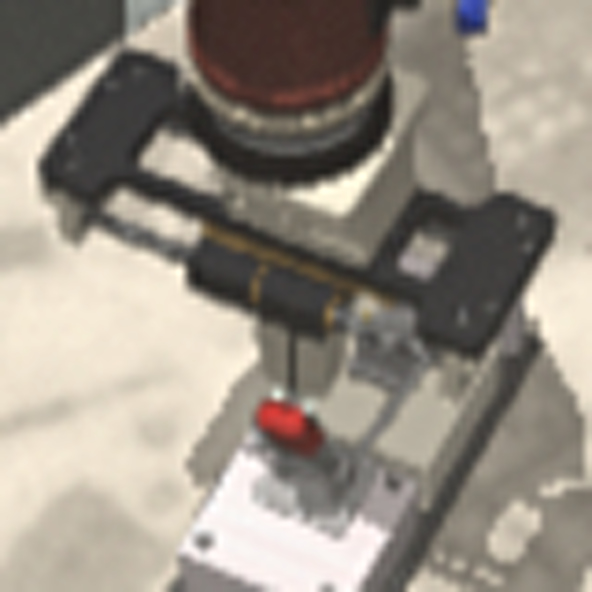

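The lever leans forward under the tip. The bail arm now lies low, from (345,470) to (430,350), with a yellow end at (375,305) → px (320.7,191), where the seated bar's near end should be. The bar is behind the keeper, so I continue the arc.

```bash
python3 -m handwheel '[{"dx":0.008,"dy":0,"dz":0.004,"rx":0,"ry":0,"rz":0},{"dx":0.008,"dy":0,"dz":0.005,"rx":0,"ry":0,"rz":0},{"dx":0.007,"dy":0,"dz":0.006,"rx":0,"ry":0,"rz":0},{"dx":0.007,"dy":0,"dz":0.006,"rx":0,"ry":0,"rz":0},{"dx":0,"dy":0,"dz":0,"rx":0,"ry":0,"rz":0}]'; python3 where.py |head -1;python3 -m handwheel '[{"dx":0.005,"dy":0,"dz":0.008,"rx":0,"ry":0,"rz":0},{"dx":0.005,"dy":0,"dz":0.008,"rx":0,"ry":0,"rz":0},{"dx":0,"dy":0,"dz":0,"rx":0,"ry":0,"rz":0}]'; python3 where.py |head -1; python3 seg.py
```

```text
clock: 10.23
position: [0.549, -0.1645, 0.0932]
tcp_rot: [[0.327, -0.945, 0.0], [-0.945, -0.327, -0.001], [0.001, -0.0, -1.0]]
ft_force: [-0.6, -0.3, 2.1]
width: 0.0009
gripper_force: 0.7
cell mm [ -0.5 -61.3  93.2] F [-0.6 -0.3  2.1] t 10.2333
clock: 10.48
position: [0.5508, -0.173, 0.0762]
tcp_rot: [[0.328, -0.945, -0.003], [-0.945, -0.328, -0.0], [-0.001, 0.003, -1.0]]
ft_force: [0.4, -0.0, 0.5]
width: 0.0009
gripper_force: 0.0
cell mm [ -1.6 -69.9  76.2] F [ 0.4 -0.   0.5] t 10.4833
side yel []
side red [(30, [303.3, 222.7])]
top yel []
top red []
```

```bash
python3 - <<'E'
from h import *
v=json.load(open("v.json")); c=viewer.read_camera("side")
for a in(0,.2,.4,.6):print(a,proj(c,W(*v[:3],lev(a,.059,.007))))
E
python3 -m handwheel '[{"dx":0.002,"dy":0,"dz":0.005,"rx":0,"ry":0,"rz":0},{"dx":0.002,"dy":0,"dz":0.005,"rx":0,"ry":0,"rz":0},{"dx":0,"dy":0,"dz":0,"rx":0,"ry":0,"rz":0}]'; python3 where.py |head -1; python3 seg.py
```

```text
0 [304.42512477 224.08742278]
0.2 [304.66910552 221.47674063]
0.4 [305.26793657 218.40472769]
0.6 [306.20034176 215.00104965]
clock: 10.88
position: [0.5524, -0.1757, 0.067]
tcp_rot: [[0.329, -0.944, -0.002], [-0.944, -0.329, 0.0], [-0.001, 0.002, -1.0]]
ft_force: [0.3, -0.1, 0.3]
width: 0.0005
gripper_force: 0.0
cell mm [ -1. -73.  67.] F [ 0.3 -0.1  0.3] t 10.8833
side yel []
side red [(30, [302.4, 225.6])]
top yel []
top red []
```

```bash
python3 -m handwheel '[{"dx":0.001,"dy":0,"dz":0.004,"rx":0,"ry":0,"rz":0},{"dx":0,"dy":0,"dz":0.003,"rx":0,"ry":0,"rz":0},{"dx":0,"dy":0,"dz":0,"rx":0,"ry":0,"rz":0}]'; python3 where.py |head -1; python3 -m handwheel '[{"dx":0,"dy":0,"dz":0.002,"rx":0,"ry":0,"rz":0},{"dx":0,"dy":0,"dz":0,"rx":0,"ry":0,"rz":0}]'; python3 where.py |head -1;  python3 seg.py
```

```text
clock: 11.23
position: [0.5531, -0.1764, 0.0604]
tcp_rot: [[0.329, -0.944, -0.001], [-0.944, -0.329, 0.0], [-0.001, 0.001, -1.0]]
ft_force: [-0.3, 0.2, -0.0]
width: 0.0003
gripper_force: 0.0
cell mm [ -0.7 -73.8  60.4] F [-0.3  0.2 -0. ] t 11.2333
clock: 11.4
position: [0.5533, -0.1765, 0.0587]
tcp_rot: [[0.329, -0.944, -0.0], [-0.944, -0.329, 0.0], [-0.0, 0.0, -1.0]]
ft_force: [-0.8, 0.2, -0.3]
width: 0.0001
gripper_force: 0.0
cell mm [ -0.5 -74.   58.7] F [-0.8  0.2 -0.3] t 11.4
side yel []
side red [(42, [303.1, 227.7])]
top yel []
top red []
```

There is no contact force and red is at or below the flat position, so the lever has snapped ahead of the finger. I withdraw clear so that both cameras can see it.

```bash
python3 -m handwheel '[{"dx":0,"dy":0,"dz":-0.03,"rx":0,"ry":0,"rz":0},{"dx":0,"dy":0,"dz":-0.035,"rx":0,"ry":0,"rz":0},{"dx":0,"dy":0,"dz":-0.035,"rx":0,"ry":0,"rz":0},{"dx":0,"dy":0,"dz":-0.035,"rx":0,"ry":0,"rz":0},{"dx":0,"dy":0,"dz":-0.035,"rx":0,"ry":0,"rz":0},{"dx":0.035,"dy":0,"dz":0,"rx":0,"ry":0,"rz":0},{"dx":0.035,"dy":0,"dz":0,"rx":0,"ry":0,"rz":0},{"dx":0.035,"dy":0,"dz":0,"rx":0,"ry":0,"rz":0},{"dx":0.035,"dy":0,"dz":0,"rx":0,"ry":0,"rz":0},{"dx":0.035,"dy":0,"dz":0,"rx":0,"ry":0,"rz":0},{"dx":0.035,"dy":0,"dz":0,"rx":0,"ry":0,"rz":0},{"dx":0.035,"dy":0,"dz":0,"rx":0,"ry":0,"rz":0}]'; python3 -m handwheel '[{"dx":0.035,"dy":0.02,"dz":0,"rx":0,"ry":0,"rz":0},{"dx":0.035,"dy":0.02,"dz":0,"rx":0,"ry":0,"rz":0},{"dx":0,"dy":0,"dz":0,"rx":0,"ry":0,"rz":0},{"dx":0,"dy":0,"dz":0,"rx":0,"ry":0,"rz":0}]'; python3 seg.py; python3 - <<'E'
from h import *
import cv2
v=json.load(open("v.json")); C={n:viewer.read_camera(n) for n in("side","top")}
for n in C:
  print(n,"grip flat",proj(C[n],W(*v[:3],lev(0,.059,.007))),"bar latched",proj(C[n],W(*v[:3],(0,.05,.0645))),"bar unlatched",proj(C[n],W(*v[:3],(0,.065,.0645))))
a=C["side"]["image"][165:255,270:350,::-1]; b=C["top"]["image"][160:250,265:360,::-1]
cv2.imwrite("pics/c7.png",cv2.resize(cv2.convertScaleAbs(cv2.hconcat([a,b]),alpha=1.4),None,fx=4.5,fy=4.5,interpolation=cv2.INTER_CUBIC))
E
```

```text
clock: 12.5
position: [0.6344, -0.4093, 0.2292]
tcp_rot: [[0.33, -0.944, 0.0], [-0.944, -0.33, 0.0], [-0.0, -0.0, -1.0]]
ft_force: [0.3, -0.4, 0.8]
width: 0.0001
gripper_force: 0.0
clock: 12.83
position: [0.6163, -0.4913, 0.2273]
tcp_rot: [[0.323, -0.946, -0.003], [-0.946, -0.323, -0.001], [-0.0, 0.003, -1.0]]
ft_force: [0.2, 1.0, -0.0]
width: 0.0007
gripper_force: 0.0
side yel []
side red [(72, [304.1, 225.7])]
top yel [(22, [293.5, 214.3])]
top red [(117, [342.3, 193.8]), (13, [358.4, 236.8])]
side grip flat [304.42512477 224.08742278] bar latched [322.95909132 195.62715979] bar unlatched [324.98765243 192.29551082]
top grip flat [341.97007791 193.8711434 ] bar latched [293.99363917 214.03196236] bar unlatched [288.38563358 216.28564281]
```

View pics/c7.png

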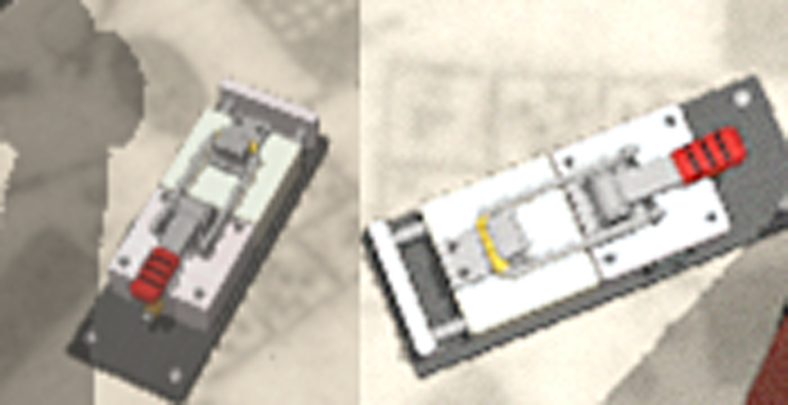

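The lever lies flat: red at top px (342.3,193.8) against a predicted flat position of (342.0,193.9). The bar is at its latched place behind the keeper: (293.5,214.3) against (294.0,214.0). The joint is closed and the arm is clear, so I hand in the job.

```bash
python3 -c "
from cell import workorder;print(workorder.close_job())"
```

```text
the job is handed in; nothing more can be done
None
```

The cell is closed and the job is handed in: in the last top picture the bar is hooked behind the keeper and the lever lies flat, both within about 1 px of their latched positions, and the arm never came near the beaker, flask or tape; no verdict was returned.

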